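# Put the eyepiece and the long objective away in the open drawer

## Task

Put the loose microscope eyepiece and the longest of the three loose objectives away in the open drawer of the small plywood cabinet. Set each one down standing upright on the drawer floor, one in the left and one in the right compartment (either way round), and let go of them.

Things in the scene. Friction and masses are not known exactly. Their poses are not given: they have to be found in the camera images.
- eyepiece_center (a point): Microscope eyepiece standing on its rubber eyecup on the bench: round, 52 mm tall; the lower 28 mm is a black eyecup up to 38 mm across, above it a steel barrel 30 mm in diameter and 24 mm long, a lens on top. About 0.12 kg. The point is on its axis half-way up (26 mm above its underside); z points up along the axis.
- long_objective_center (a point): The longest objective, round steel, 62 mm tall, standing nose up: foot 22 mm in diameter for the lowest 4 mm, then a straight barrel 26 mm in diameter up to 44 mm, then tapering to a 13 mm nose. About 0.15 kg. The point is on its axis half-way up (31 mm above its underside); z points up. The two other objectives look alike but are only 38 and 30 mm tall.
- bay_left (a point): Left compartment of the open drawer, seen from the robot. The point is on its floor (26 mm above the bench), midway across, 55 mm behind the drawer front's inside. x points level into the cabinet, y left, z up. 96 mm wide (y), walls 4 mm thick and 39 mm high above the floor. From above it is free from 55 mm before (-x) to at least 55 mm behind (+x) the point, where the cabinet begins.
- bay_right (a point): Right compartment of the same drawer, same size; the point and axes are as for the left one, 100 mm to its right (-y). Above the compartment floors, the 12 mm thick drawer front rises 50 mm and the cabinet's top 79 mm. The drawer stands 110 to 140 mm open and slides stiffly (about 8 N) along x.
Not all that is in view belongs to the job. Leave any blue look-alike of the part that bears long_objective_center alone. Leave any yellow look-alike of the part that bears eyepiece_center alone.

How it is judged:
At the end, for the whole second after the job is handed in: The eyepiece and the longest objective stand upright (within about 10 degrees) and at rest on the floor of the drawer (centre heights within 6 mm), one in each compartment, anywhere in it and either way round ((((x of eyepiece_center in the frame of bay_left between -0.06 and 0.13 m and y of eyepiece_center in the frame of bay_left between -0.05 and 0.05 m and z of eyepiece_center in the frame of bay_left between 0.02 and 0.032 m) and (x of long_objective_center in the frame of bay_right between -0.06 and 0.13 m and y of long_objective_center in the frame of bay_right between -0.05 and 0.05 m and z of long_objective_center in the frame of bay_right between 0.025 and 0.037 m)) or ((x of eyepiece_center in the frame of bay_right between -0.06 and 0.13 m and y of eyepiece_center in the frame of bay_right between -0.05 and 0.05 m and z of eyepiece_center in the frame of bay_right between 0.02 and 0.032 m) and (x of long_objective_center in the frame of bay_left between -0.06 and 0.13 m and y of long_objective_center in the frame of bay_left between -0.05 and 0.05 m and z of long_objective_center in the frame of bay_left between 0.025 and 0.037 m))) and angle between each of eyepiece_center, long_objective_center's own z axis and vertical below 0.17 rad and linear speed of each of eyepiece, long_objective below 0.02 m/s); the robot touches nothing.
It also fails if it takes over 56 s, if anything falls off the work surface, if the arm or the gripper's body presses on something with over 40 N, if the wrist force passes 120 N, or if a joint passes its speed limit or range.

## Robot

A 6-joint arm with a two-finger parallel gripper is mounted at the origin on the work surface. World frame = base frame: x ahead of the robot, y to its left, z up, the work surface at z = 0. Lengths are in m, angles in rad, forces in N, time in s.
With the tool pointing down it reaches from about 0.275 to 0.825 m from the base axis. Payload 5.2 kg.
Tool frame: the origin (TCP) lies at the very end of the fingers, on their centre line; the grasp point (between the pads) lies robot.pinch_z behind it (robot.pinch_z is the distance from the TCP to the grasp point, in m); z points along the fingers, x is the direction in which the jaws open and shut, and the axes are right-handed (so a half turn about z gives the same grasp; the last joint's range is limited). The gripper opens to 93 mm and grips with 3 to 60 N. Pads are 15 mm wide; open, the fingers measure 128 mm over their backs; the gripper's body (75 mm by 188 mm) begins 65 mm behind the grasp point.
Start: joints at [-1.527, 0.259, 1.535, -0, 1.348, -0.203], TCP at [0.134, -0.533, 0.219] pointing down, gripper open.
Joint ranges: [-3.14, 3.14], [-0.91, 2.08], [0.19, 2.58], [-1.22, 4.36], [0.22, 2.71], [-3.12, 3.12]. Speed limits (rad/s): [2.57, 2.57, 3.14, 3.14, 3.14, 3.14].

## Interface

Orientations are given as a unit quaternion [w, x, y, z].
In Python, from bench import robot gives the robot as it stands. The module is installed in compiled form; this text tells all that it offers.
- The arm moves only by the shell command python3 -m pendant 'ROWS' [FORCE]. ROWS is JSON, a list of rows, each a list of 5 numbers: the shift along the tool's x, y, z in m, then the turn about the tool's z in rad, then the closure in counts, from 0 (fully open) to 255 (shut). In form: [[tx, ty, tz, spin, claw], ...]. A call has 1 to 20 rows; each row is the pose to reach, as a shift and turn from the pose commanded when the call began, along the tool's axes at that moment; what a row does not reach only later rows make up. A row lasts 1/8 s, in which the tool goes at most 62.5 mm and 10.7 degrees, less where a joint would pass 70% of its speed; a pose out of reach is approached as far as the arm can. A call with a gripper value outside its range is refused whole. The fingers move at their own pace and stop on an object; FORCE is the grip in N (left out, the last holds). Time passes only in rows, so rows that repeat a pose let the fingers close. It gives the time, the measured TCP pose, the force and the opening at its end, in the units of the state.
- robot.read_state(): the state, without advancing time (a new reading comes with each control period).
- robot.grab_frame(name): name is "scene" or "side" or "wrist"; returns the picture (400x640x3 uint8, red, green, blue); there is no depth.
- robot.camera_params(name): a dict with "fov_y" (degrees; the focal length in pixels is half the picture's height over the tangent of half this angle, whatever the lens; pixels are square), "cx", "cy" (the principal point, pixels), "origin" and "rotation" of the camera in the world; the wrist camera has in their place "hand_eye" (4x4, takes a point from camera to tool coordinates, whose origin is the TCP and whose axes are the tool frame's). Camera axes: x right, y down, z forward; pixel columns grow to the right and rows downward; lengths in m; the calibration is good to about 2 mm. The wrist camera is an equidistant fisheye: a pixel r from the principal point sees the ray r / f radians off the axis. A picture is of the moment at which its call begins: read the wrist's pose just before it. camera_params takes no time and is no camera call.
- robot.close_job(): hands the job in, once; it reports no verdict.
The state is a dict: "time_s": time; "joint_positions": joint angles; "joint_velocities": joint speeds; "joint_torque": joint torques, N m; "tool_pos": TCP position; "ee_rot": TCP orientation; "force": force on the tool from outside, world axes, zero at the start; "moment": the same for the moment, N m; "grip_width": finger opening in m.
Only numpy, scipy, OpenCV 4.12 (cv2) and the standard library are available. Lean on these libraries where they do the work, as an engineer would, in place of code of your own. Each camera call takes 0.05 s, during which the arm holds its last target.

## Working session

There is one attempt and no reset: what is moved stays moved. The work goes in short steps, Python scripts to look and compute and a shell command to move; the robot and the scene stay as the last step left them, time stands still between calls to the robot, and variables do not carry over. Pictures are saved under pics/ and viewed, and the job is handed in when it is done.

```bash
mkdir -p pics; python3 - <<'E'
from bench import robot
import cv2
s=robot.read_state(); print(s); print(robot.pinch_z)
for n in ("scene","side","wrist"):
    print(n,robot.camera_params(n))
    cv2.imwrite(f"pics/{n}0.png",robot.grab_frame(n)[:,:,::-1])
E
```

```text
{'time_s': 0.0, 'joint_positions': array([-1.52675719e+00,  2.59333819e-01,  1.53606507e+00, -9.90137393e-07,
        1.34794564e+00, -2.02782666e-01]), 'joint_velocities': array([ 0.00078374,  0.00189044, -0.00034263, -0.00183123, -0.00117062,
        0.0013091 ]), 'joint_torque': array([ 4.54100955e-04, -4.37310612e+01, -2.84006006e+01,  7.18851993e-02,
        4.12577041e-02, -1.26267341e-04]), 'tool_pos': array([ 0.13438606, -0.53279219,  0.21782985]), 'ee_rot': array([-6.66227975e-04,  7.88772012e-01, -6.14685241e-01, -5.68688926e-04]), 'force': array([-0.34598894, -0.13543158, -0.84285119]), 'moment': array([ 0.01461583, -0.04276262,  0.02948478]), 'grip_width': 0.09330313503102859}
0.0188
scene {'fov_y': 42.11285574455072, 'cx': 325.2989939526786, 'cy': 193.38110051200513, 'origin': array([1.24610379, 0.23601387, 1.00378999]), 'rotation': array([-0.18801606,  0.55784146,  0.76274515, -0.26773625])}
side {'fov_y': 49.71042440953241, 'cx': 321.8068113634961, 'cy': 200.43883040127338, 'origin': array([0.39992091, 0.74031111, 0.5253769 ]), 'rotation': array([ 0.04609321, -0.08738464,  0.86911655, -0.48463984])}
wrist {'fov_y': 65.70646984690485, 'cx': 315.5236011536027, 'cy': 201.0310811389489, 'hand_eye': array([[ 9.99999823e-01,  4.34989103e-04, -4.06305689e-04,
        -3.81677570e-04],
       [-2.96009863e-04,  9.55633682e-01,  2.94557598e-01,
        -8.28729008e-02],
       [ 5.16408747e-04, -2.94557426e-01,  9.55633641e-01,
        -1.66116271e-01],
       [ 0.00000000e+00,  0.00000000e+00,  0.00000000e+00,
         1.00000000e+00]])}
```

View pics/scene0.png

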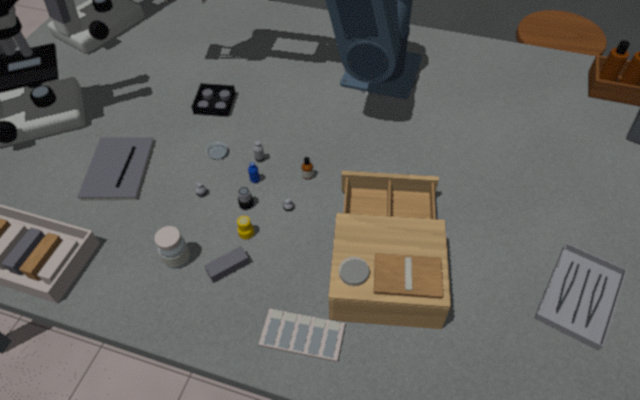

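View pics/side0.png

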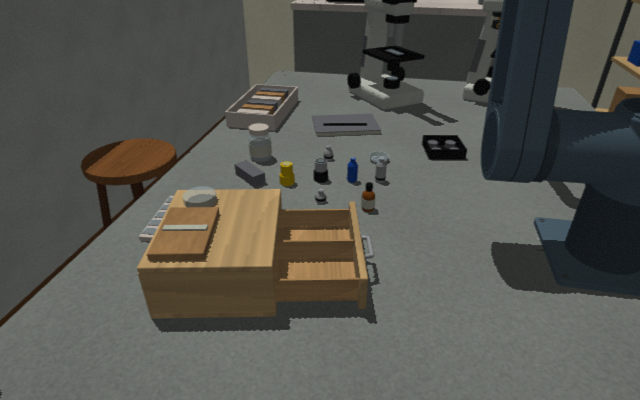

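View pics/wrist0.png

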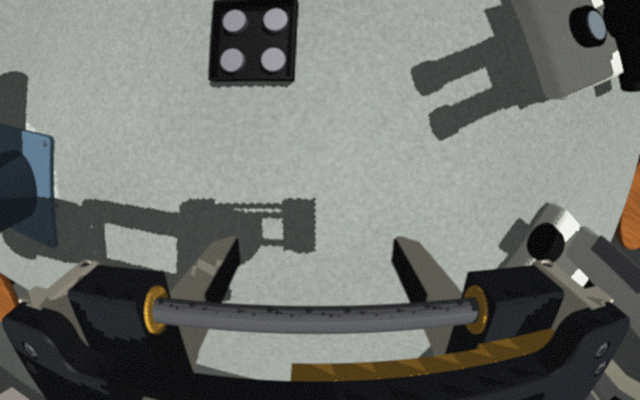

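The scene view shows the eyepiece (black and grey) near (245,197), the long objective near (259,151), two small objectives at (200,188) and (288,204), and the drawer at (390,195). In the side view the eyepiece is at (321,170) and the objective at (381,170). Next I'll crop in.

```bash
python3 - <<'E'
import cv2,numpy as np
a=cv2.imread("pics/scene0.png")[130:250,180:450]; b=cv2.imread("pics/side0.png")[130:320,220:420]
cv2.imwrite("pics/c1.png",cv2.resize(a[:90,:140],None,fx=5.7,fy=5.7,interpolation=cv2.INTER_CUBIC))
cv2.imwrite("pics/c2.png",cv2.resize(b[10:90,40:180],None,fx=5.7,fy=5.7,interpolation=cv2.INTER_CUBIC))
cv2.imwrite("pics/c3.png",np.hstack([cv2.resize(a[30:,140:],(480,332)),]))
cv2.imwrite("pics/c4.png",cv2.resize(b[60:,40:170],None,fx=4,fy=4,interpolation=cv2.INTER_CUBIC))
E
```

```text
(no output)
```

View pics/c1.png

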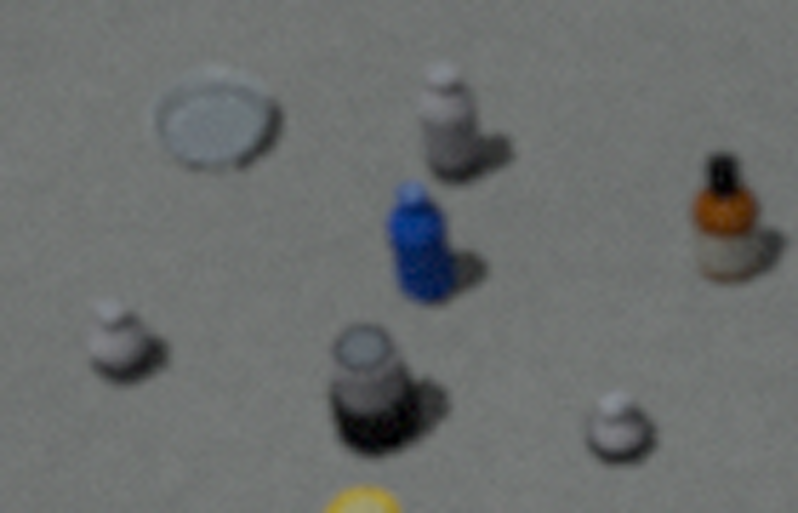

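View pics/c2.png

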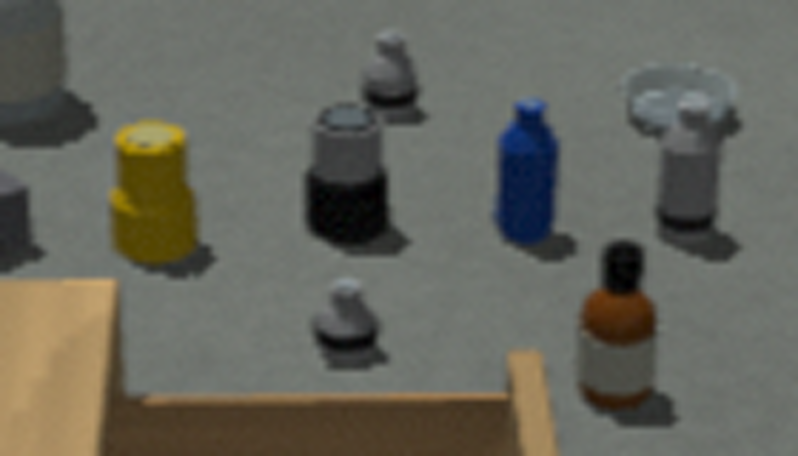

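View pics/c3.png

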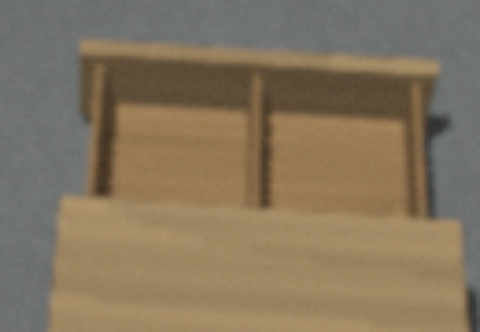

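View pics/c4.png

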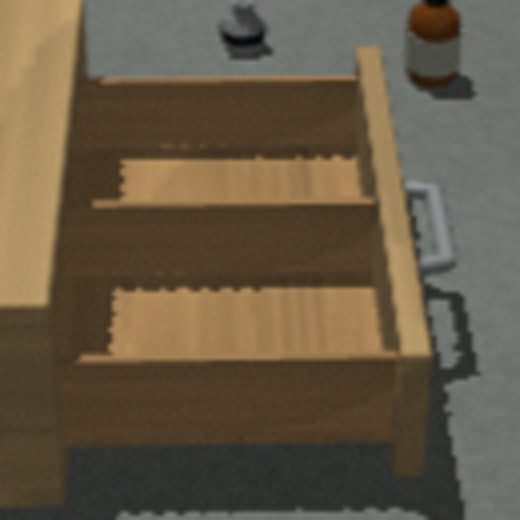

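```bash
cat > h.py <<'E'
from bench import robot
import numpy as np, cv2
from scipy.spatial.transform import Rotation as R
def ray(cam,u,v):
    p=robot.camera_params(cam); f=200/np.tan(np.radians(p['fov_y'])/2)
    q=p['rotation']; M=R.from_quat([q[1],q[2],q[3],q[0]]).as_matrix()
    return p['origin'],M@np.array([(u-p['cx'])/f,(v-p['cy'])/f,1])
def plane(cam,u,v,z):
    o,d=ray(cam,u,v); return o+d*(z-o[2])/d[2]
def tri(u1,v1,u2,v2,c1="scene",c2="side"):
    o1,d1=ray(c1,u1,v1);o2,d2=ray(c2,u2,v2)
    t=np.linalg.lstsq(np.c_[d1,-d2],o2-o1,rcond=None)[0]
    return (o1+t[0]*d1+o2+t[1]*d2)/2, np.linalg.norm(o1+t[0]*d1-o2-t[1]*d2)
def wray(u,v,pos,q):
    p=robot.camera_params("wrist"); f=200/np.tan(np.radians(p['fov_y'])/2)
    d=np.array([u-p['cx'],v-p['cy']]); r=np.hypot(*d); th=r/f
    dc=np.r_[d/r*np.sin(th),np.cos(th)]
    H=p['hand_eye']; M=R.from_quat([q[1],q[2],q[3],q[0]]).as_matrix()
    return M@H[:3,3]+pos, M@(H[:3,:3]@dc)
def wplane(u,v,z,pos,q):
    o,d=wray(u,v,pos,q); return o+d*(z-o[2])/d[2]
def wproj(P,pos,q):
    p=robot.camera_params("wrist"); f=200/np.tan(np.radians(p['fov_y'])/2)
    M=R.from_quat([q[1],q[2],q[3],q[0]]).as_matrix(); H=p['hand_eye']
    c=H[:3,:3].T@(M.T@(np.array(P)-pos)-H[:3,3]); r=np.hypot(c[0],c[1]); th=np.arctan2(r,c[2])
    return p['cx']+f*th*c[0]/r, p['cy']+f*th*c[1]/r
E
python3 - <<'E'
from h import *
np.set_printoptions(precision=4,suppress=True)
S=lambda x,y:((x+.5)/5.7-.5+180,(y+.5)/5.7-.5+130)
D=lambda x,y:((x+.5)/5.7-.5+260,(y+.5)/5.7-.5+140)
W=lambda x,y:((x+.5)/3.69-.5+320,(y+.5)/3.69-.5+160)
V=lambda x,y:((x+.5)/4-.5+260,(y+.5)/4-.5+190)
for n,a,b,z in (("eye",S(363,347),D(348,117),.052),("obj",S(443,72),D(690,101),.062),("blue",S(410,189),D(532,104),.062),("sm",S(615,400),D(347,288),.03),("sm2",S(112,307),D(391,40),.038),("bottle",S(722,160),D(627,246),.08)):
    print(n,tri(*a,*b),plane("scene",*a,z),plane("side",*b,z))
for n,p,z in (("frontL",(438,62),.076),("frontR",(80,40),.076),("div0",(258,72),.065),("div1",(263,208),.065),("cabL",(463,220),.105),("cabR",(62,197),.105)):
    print(n,plane("scene",*W(*p),z))
for n,p,z in (("frontL",(430,355),.076),("frontR",(378,47),.076),("div1",(93,204),.065),("div0",(372,202),.065),("cabL",(50,305),.105)):
    print("side",n,plane("side",*V(*p),z))
E
```

```text
eye (array([ 0.5873, -0.1903,  0.054 ]), np.float64(0.00034824136189127487)) [ 0.5861 -0.191   0.052 ] [ 0.5881 -0.1945  0.052 ]
obj (array([ 0.4435, -0.2128,  0.0657]), np.float64(0.000592296195772814)) [ 0.44   -0.2148  0.062 ] [ 0.444  -0.2199  0.062 ]
blue (array([ 0.5093, -0.2009,  0.0634]), np.float64(0.0006957176930185719)) [ 0.5078 -0.2018  0.062 ] [ 0.5098 -0.2031  0.062 ]
sm (array([ 0.5665, -0.089 ,  0.0303]), np.float64(0.001368649579269626)) [ 0.5656 -0.0896  0.03  ] [ 0.5669 -0.0885  0.03  ]
sm2 (array([ 0.5894, -0.3066,  0.0385]), np.float64(0.0017386275606871557)) [ 0.5882 -0.3076  0.038 ] [ 0.5899 -0.3061  0.038 ]
bottle (array([ 0.4567, -0.0789,  0.067 ]), np.float64(0.0004054207315424564)) [ 0.4679 -0.0744  0.08  ] [ 0.455 -0.056  0.08 ]
frontL [0.4289 0.2369 0.076 ]
frontR [0.4784 0.0164 0.076 ]
div0 [0.4614 0.1296 0.065 ]
div1 [0.5641 0.1573 0.065 ]
cabL [0.5673 0.2716 0.105 ]
cabR [0.6202 0.0479 0.105 ]
side frontL [0.4281 0.236  0.076 ]
side frontR [0.4776 0.0179 0.076 ]
side div1 [0.5849 0.1559 0.065 ]
side div0 [0.4647 0.1296 0.065 ]
side cabL [0.5676 0.2697 0.105 ]
```

```bash
python3 -m pendant '[[-0.05,-0.08,0,0,70],[-0.1,-0.16,0,0,70],[-0.15,-0.24,0,0,70],[-0.2,-0.32,0,0,70],[-0.234,-0.378,0,0,70],[-0.234,-0.378,0,0,70],[-0.234,-0.378,0,0,70],[-0.234,-0.378,0,0,70],[-0.234,-0.378,0,0,70],[-0.234,-0.378,0,0,70],[-0.234,-0.378,0,0,70]]' 20
python3 - <<'E'
from h import *
s=robot.read_state(); print(s['tool_pos'],s['ee_rot'],s['grip_width'],s['time_s'])
cv2.imwrite("pics/w1.png",robot.grab_frame("wrist")[:,:,::-1])
print(wproj([.443,-.214,.062],s['tool_pos'],s['ee_rot']),wproj([.443,-.214,0],s['tool_pos'],s['ee_rot']))
E
```

```text
time_s: 1.52
tool_pos: [0.4429, -0.2154, 0.2187]
ee_rot: [0.0, 0.788, -0.616, -0.0]
force: [-0.9, -0.7, -0.4]
grip_width: 0.0673
[ 0.44291424 -0.21538939  0.21865082] [ 1.32351631e-04  7.87974623e-01 -6.15707702e-01 -2.80827225e-05] 0.06728968050618919 1.525
(np.float64(314.7598055056669), np.float64(185.85587529705498)) (np.float64(314.89572170163285), np.float64(173.76864266975264))
```

View pics/w1.png

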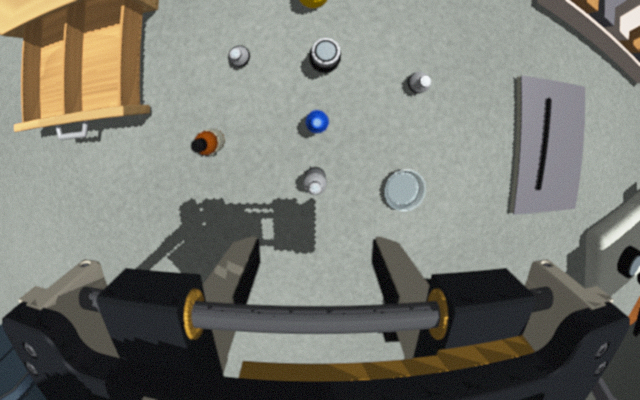

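The wrist view shows the objective's nose at about (315,187), within 1 px of the prediction. The eyepiece lens is at (325,50), and the drawer is at the upper left. I'll refine these by contour.

```bash
python3 - <<'E'
import cv2,numpy as np
a=cv2.imread("pics/w1.png")
b=cv2.resize(a[155:215,285:345],None,fx=8,fy=8,interpolation=cv2.INTER_CUBIC)
c=cv2.resize(a[25:85,295:355],None,fx=8,fy=8,interpolation=cv2.INTER_CUBIC)
cv2.imwrite("pics/c5.png",cv2.resize(np.hstack([b,c]),(800,400)))
cv2.imwrite("pics/c6.png",cv2.resize(a[0:140,0:160],None,fx=4,fy=4,interpolation=cv2.INTER_CUBIC))
E
```

```text
(no output)
```

View pics/c5.png

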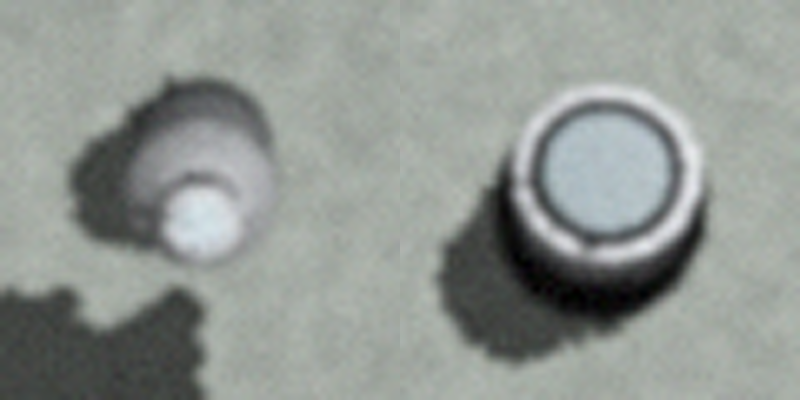

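View pics/c6.png

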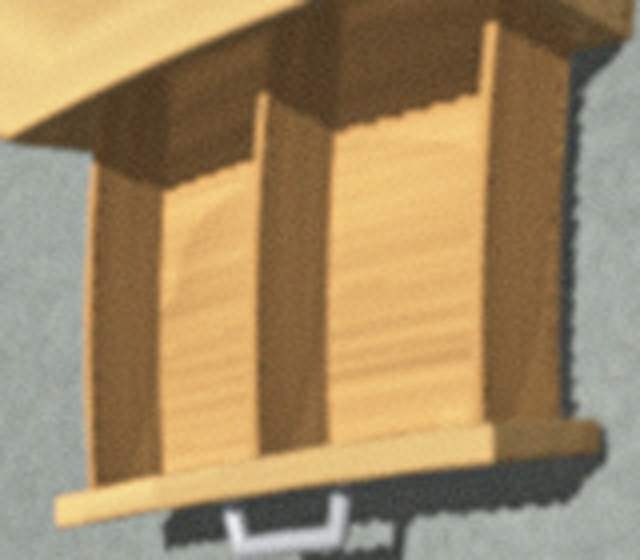

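```bash
python3 - <<'E'
from h import *
s=robot.read_state();p,q=s['tool_pos'],s['ee_rot']; print(p,q)
M=R.from_quat([q[1],q[2],q[3],q[0]]).as_matrix()
for n,u,v,z in (("obj",314.9,187.9,.062),("eye",325.6,50.5,.052),("frR",150.3,105.5,.076),("frL",14,130.5,.076),("div",65,113,.065)):
    P=wplane(u,v,z,p,q); print(n,P,"tool shift",M.T@(P-p))
E
```

```text
[ 0.44299562 -0.21526376  0.21866918] [ 8.01226017e-05  7.88025732e-01 -6.15642298e-01 -2.66476549e-05]
obj [ 0.44091761 -0.21455862  0.062     ] tool shift [-0.00119587  0.00182071  0.1566694 ]
eye [ 0.58697116 -0.18969598  0.052     ] tool shift [ 0.01002019 -0.14591029  0.16664654]
frR [ 0.49247765 -0.01825854  0.076     ] tool shift [-0.17918596 -0.09570349  0.14264381]
frL [0.42874519 0.23712188 0.076     ] tool shift [-0.44239877 -0.09565908  0.1426289 ]
div [0.46494799 0.12716818 0.065     ] tool shift [-0.32695312 -0.10418243  0.15363408]
```

```bash
python3 -m pendant '[[-0.001,0.002,0.06,0,70],[-0.001,0.002,0.12,0,70],[-0.001,0.002,0.16,0,70],[-0.001,0.002,0.19,0,70],[-0.001,0.002,0.203,0,70],[-0.001,0.002,0.203,0,70],[-0.001,0.002,0.203,0,70],[-0.001,0.002,0.203,0,255],[-0.001,0.002,0.203,0,255],[-0.001,0.002,0.203,0,255],[-0.001,0.002,0.203,0,255],[-0.001,0.002,0.203,0,255],[-0.001,0.002,0.203,0,255],[-0.001,0.002,0.203,0,255]]' 20
python3 -c "
from h import *
s=robot.read_state();print(s['tool_pos'],s['grip_width'])
cv2.imwrite('pics/w2.png',robot.grab_frame('wrist')[:,:,::-1])"
```

```text
time_s: 3.32
tool_pos: [0.4417, -0.2137, 0.0157]
ee_rot: [0.0, 0.789, -0.615, 0.0]
force: [-1.0, -1.1, 1.1]
grip_width: 0.0257
[ 0.44171907 -0.21371163  0.01571709] 0.025680699587697385
```

View pics/w2.png

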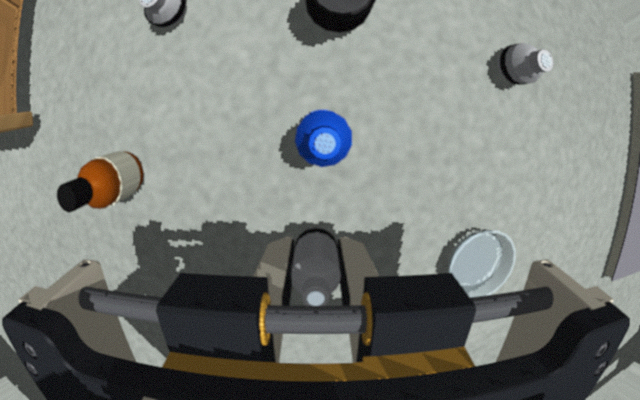

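The jaws stopped at 25.7 mm and the objective is centred between the pads. Lifting and carrying it to the left bay.

```bash
python3 -m pendant '[[0,0,-0.03,0,255],[0,0,-0.08,0,255],[0,0,-0.13,0,255],[0,0,-0.155,0,255],[-0.05,-0.02,-0.155,0,255],[-0.105,-0.043,-0.155,0,255],[-0.16,-0.066,-0.155,0,255],[-0.215,-0.09,-0.155,0,255],[-0.27,-0.112,-0.155,0,255],[-0.325,-0.135,-0.155,0,255],[-0.36,-0.15,-0.155,0,255],[-0.376,-0.157,-0.155,0,255],[-0.376,-0.157,-0.155,0,255],[-0.376,-0.157,-0.155,0,255],[-0.376,-0.157,-0.155,0,255],[-0.376,-0.157,-0.155,0,255]]' 20
python3 - <<'E'
from h import *
s=robot.read_state();print(s['tool_pos'],s['ee_rot'],s['grip_width'])
cv2.imwrite('pics/w3.png',robot.grab_frame('wrist')[:,:,::-1])
cv2.imwrite('pics/s3.png',robot.grab_frame('side')[:,:,::-1])
E
```

```text
time_s: 5.38
tool_pos: [0.5021, 0.1884, 0.1708]
ee_rot: [0.0, 0.788, -0.615, 0.0]
force: [0.1, -0.7, -0.6]
grip_width: 0.0256
[0.50210794 0.18835877 0.17078511] [ 3.41282574e-06  7.88276164e-01 -6.15321608e-01  8.24611633e-05] 0.0256211989141538
```

View pics/w3.png

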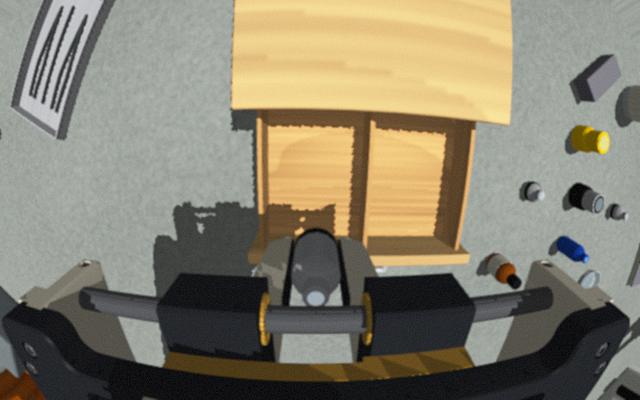

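View pics/s3.png

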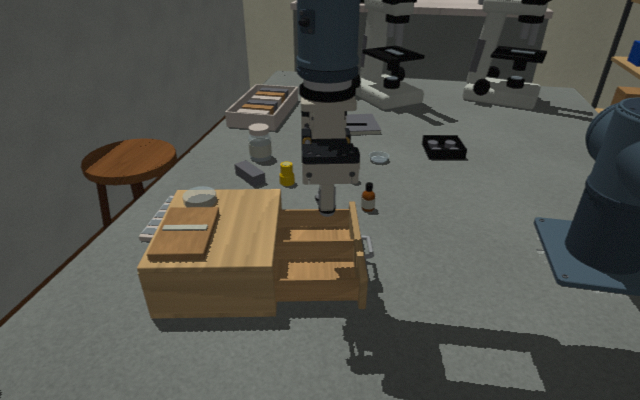

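The wrist view is now aligned with the drawer. The wall tops start near (262,111), (368,114) and (474,122), and the front's top edge is at v≈250. I'll check the bay position from these.

```bash
python3 - <<'E'
from h import *
np.set_printoptions(precision=4,suppress=True)
s=robot.read_state();p,q=s['tool_pos'],s['ee_rot']
M=R.from_quat([q[1],q[2],q[3],q[0]]).as_matrix()
for n,u,v,z in (("wl",262,113,.065),("wl2",263,200,.065),("dv",368,116,.065),("dv2",366,225,.065),("wr",473,124,.065),("wr2",461,235,.065),("frInL",255,249,.076),("frInR",465,249,.076),("cabL",234,108,.105),("cabR",510,123,.105)):
    P=wplane(u,v,z,p,q); print(n,P,"tool",M.T@(P-p))
E
```

```text
wl [0.5678 0.254  0.065 ] tool [-0.0473 -0.0796  0.1058]
wl2 [0.4902 0.2364 0.065 ] tool [-0.0492 -0.      0.1058]
dv [0.5878 0.1634 0.065 ] tool [ 0.0454 -0.077   0.1058]
dv2 [0.4896 0.1366 0.065 ] tool [0.0475 0.0248 0.1058]
wr [0.6117 0.0626 0.065 ] tool [ 0.149  -0.0757  0.1058]
wr2 [0.5021 0.034  0.065 ] tool [0.1501 0.0376 0.1058]
frInL [0.4443 0.2338 0.076 ] tool [-0.0578  0.0451  0.0948]
frInR [0.4919 0.0297 0.076 ] tool [0.1518 0.0486 0.0948]
cabL [0.5693 0.2695 0.105 ] tool [-0.062  -0.0848  0.0658]
cabR [0.6208 0.0483 0.105 ] tool [ 0.165  -0.081   0.0658]
```

```bash
python3 -m pendant '[[0,-0.01,0.03,0,255],[0,-0.01,0.07,0,255],[0,-0.01,0.1,0,255],[0,-0.01,0.115,0,255],[0,-0.01,0.121,0,255],[0,-0.01,0.125,0,255],[0,-0.01,0.128,0,255],[0,-0.01,0.128,0,255],[0,-0.01,0.128,0,255],[0,-0.01,0.128,0,255]]' 20
python3 - <<'E'
from h import *
cv2.imwrite('pics/s4.png',robot.grab_frame('side')[100:320,200:460,::-1].repeat(3,0).repeat(3,1)[:600])
E
```

```text
time_s: 6.72
tool_pos: [0.5118, 0.1919, 0.043]
ee_rot: [-0.0, 0.789, -0.615, 0.0]
force: [-0.7, 0.5, -1.6]
grip_width: 0.0253
```

View pics/s4.png

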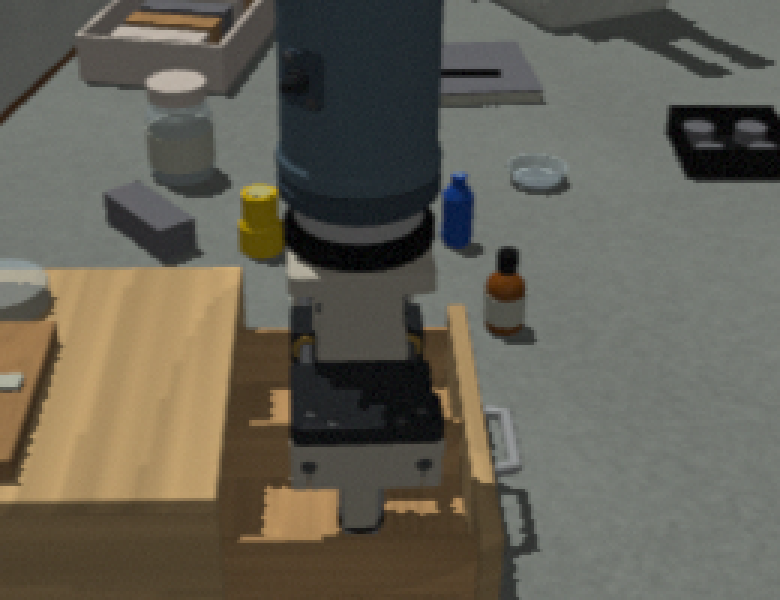

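The gripper is inside the bay and clear of everything. The wrist still carries the part's weight, so I'll lower it 1.5 mm more, then release.

```bash
python3 -m pendant '[[0,0,0.001,0,255],[0,0,0.0015,0,255],[0,0,0.0015,0,255]]' 20
```

```text
time_s: 7.15
tool_pos: [0.5118, 0.1918, 0.0417]
ee_rot: [-0.0, 0.789, -0.615, 0.0]
force: [-2.7, -0.4, 4.4]
grip_width: 0.0255
```

Contact: Fz rose to about +4 N. Releasing to roughly 40 mm and retracting.

```bash
python3 -m pendant '[[0,0,0,0,145],[0,0,0,0,145],[0,0,0,0,145],[0,0,0,0,145],[0,0,0,0,145],[0,0,-0.02,0,145],[0,0,-0.05,0,145],[0,0,-0.1,0,145],[0,0,-0.16,0,145],[0,0,-0.178,0,145],[0,0,-0.178,0,145],[0,0,-0.178,0,145]]' 20
python3 - <<'E'
from h import *
s=robot.read_state();print(s['tool_pos'],s['ee_rot'],s['grip_width'])
cv2.imwrite('pics/w5.png',robot.grab_frame('wrist')[:,:,::-1])
E
```

```text
time_s: 8.65
tool_pos: [0.5108, 0.1917, 0.2177]
ee_rot: [0.001, 0.789, -0.615, -0.001]
force: [0.9, -0.0, 0.1]
grip_width: 0.0404
[0.51082448 0.19167296 0.21773456] [ 0.0008502   0.78875899 -0.61470146 -0.0008089 ] 0.040415157700642294
```

View pics/w5.png

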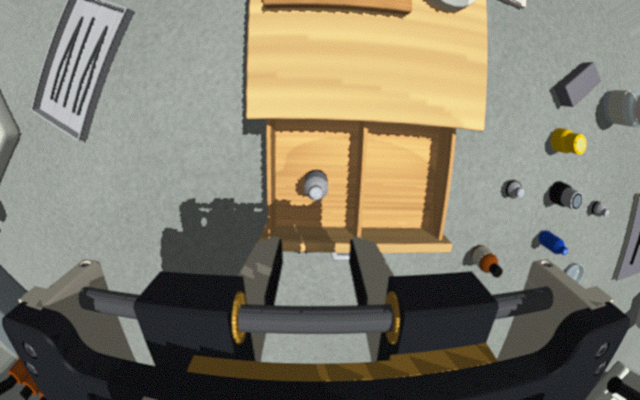

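The objective stands at (316,187) in the left bay. Moving on to the eyepiece.

```bash
python3 -m pendant '[[0.06,0.003,0,0,70],[0.12,0.006,0,0,70],[0.18,0.009,0,0,70],[0.24,0.012,0,0,70],[0.3,0.015,0,0,70],[0.35,0.018,0,0,70],[0.38,0.019,0,0,70],[0.389,0.019,0,0,70],[0.389,0.019,0,0,70],[0.389,0.019,0,0,70],[0.389,0.019,0,0,70],[0.389,0.019,0,0,70]]' 20
python3 - <<'E'
from h import *
s=robot.read_state();p,q=s['tool_pos'],s['ee_rot'];print(p,q)
im=robot.grab_frame('wrist')[:,:,::-1]
cv2.imwrite('pics/w6.png',im)
u,v=wproj([.587,-.19,.052],p,q);print(u,v)
u,v=int(u),int(v); print(u-30,v-30)
cv2.imwrite('pics/c7.png',np.ascontiguousarray(im[v-30:v+30,u-30:u+30]).repeat(8,0).repeat(8,1))
E
```

```text
time_s: 10.2
tool_pos: [0.5883, -0.1892, 0.2195]
ee_rot: [-0.0, 0.789, -0.614, 0.0]
force: [0.4, -0.6, 0.8]
grip_width: 0.0675
[ 0.5883481  -0.18915513  0.2194893 ] [-6.44236020e-05  7.89127391e-01 -6.14229529e-01  2.05064545e-04]
316.4018752439028 185.2159409902044
286 155
```

View pics/w6.png

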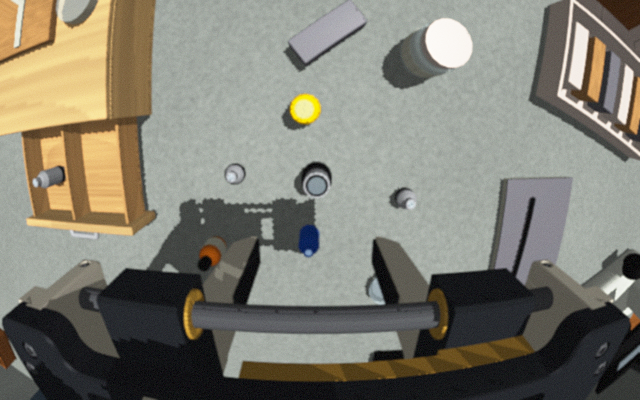

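View pics/c7.png

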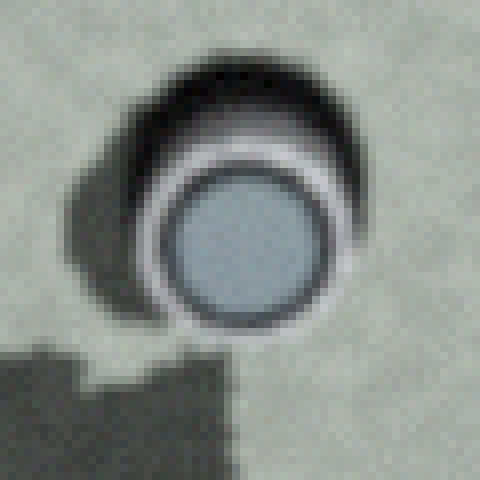

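The lens centre at (316.1,184.9) agrees with the prediction, so I'll descend until the tips are just above the eyecup's rim and grip the barrel.

```bash
python3 -m pendant '[[0,0.0015,0.06,0,70],[0,0.0015,0.12,0,70],[0,0.0015,0.16,0,70],[0,0.0015,0.18,0,70],[0,0.0015,0.189,0,70],[0,0.0015,0.189,0,70],[0,0.0015,0.189,0,70],[0,0.0015,0.189,0,255],[0,0.0015,0.189,0,255],[0,0.0015,0.189,0,255],[0,0.0015,0.189,0,255],[0,0.0015,0.189,0,255],[0,0.0015,0.189,0,255],[0,0.0015,0.189,0,255]]' 25
python3 - <<'E'
from h import *
cv2.imwrite('pics/s7.png',np.ascontiguousarray(robot.grab_frame('side')[100:230,240:420,::-1]).repeat(4,0).repeat(4,1))
E
```

```text
time_s: 12.0
tool_pos: [0.5868, -0.1905, 0.0302]
ee_rot: [0.0, 0.789, -0.615, -0.0]
force: [-0.6, -0.4, 0.6]
grip_width: 0.0294
```

View pics/s7.png

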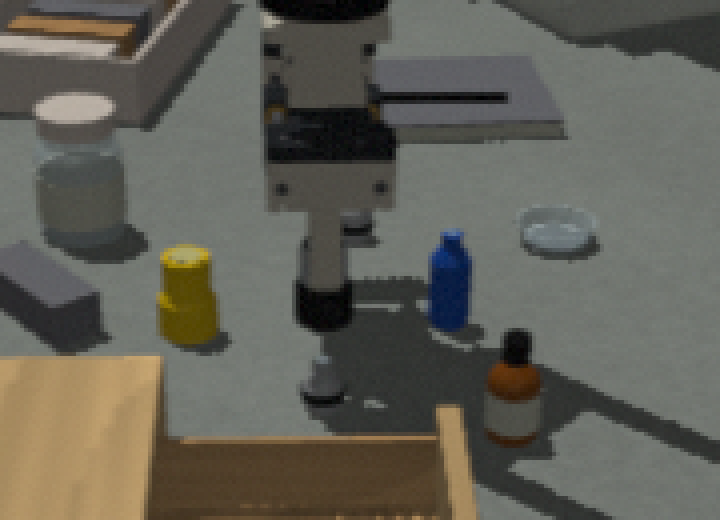

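```bash
python3 -m pendant '[[0,0,-0.03,0,255],[0,0,-0.08,0,255],[0,0,-0.13,0,255],[0,0,-0.16,0,255],[-0.05,-0.004,-0.16,0,255],[-0.1,-0.008,-0.16,0,255],[-0.15,-0.012,-0.16,0,255],[-0.2,-0.016,-0.16,0,255],[-0.25,-0.02,-0.16,0,255],[-0.28,-0.0205,-0.16,0,255],[-0.291,-0.0205,-0.16,0,255],[-0.291,-0.0205,-0.16,0,255],[-0.291,-0.0205,-0.16,0,255],[-0.291,-0.0205,-0.16,0,255]]' 25
python3 - <<'E'
from h import *
s=robot.read_state();print(s['tool_pos'],s['ee_rot'],s['grip_width'])
cv2.imwrite('pics/w8.png',robot.grab_frame('wrist')[:,:,::-1])
E
```

```text
time_s: 13.8
tool_pos: [0.536, 0.0956, 0.1901]
ee_rot: [0.0, 0.788, -0.615, 0.0]
force: [0.5, 0.1, -1.1]
grip_width: 0.0296
[0.5359843  0.0955959  0.19005963] [ 8.91093102e-05  7.88255615e-01 -6.15347930e-01  5.34449750e-05] 0.029618263339469878
```

View pics/w8.png

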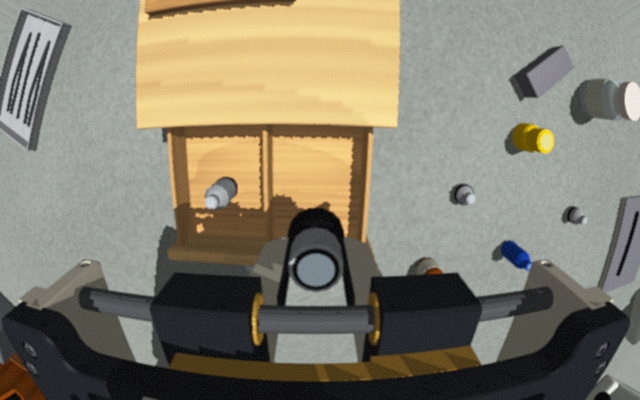

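The eyepiece is held above the right bay, with the divider and right wall on either side at u≈267 and 368. Lowering.

```bash
python3 -m pendant '[[0,0,0.05,0,255],[0,0,0.09,0,255],[0,0,0.115,0,255],[0,0,0.125,0,255],[0,0,0.13,0,255],[0,0,0.132,0,255],[0,0,0.133,0,255],[0,0,0.133,0,255],[0,0,0.1335,0,255],[0,0,0.1335,0,255]]' 25
```

```text
time_s: 15.1
tool_pos: [0.5357, 0.0968, 0.0568]
ee_rot: [-0.0, 0.789, -0.615, 0.0]
force: [0.2, 0.2, -1.6]
grip_width: 0.0299
```

```bash
python3 -m pendant '[[0,0,0.0005,0,255],[0,0,0.001,0,255],[0,0,0.001,0,255]]' 25
```

```text
time_s: 15.48
tool_pos: [0.5357, 0.0968, 0.0562]
ee_rot: [-0.0, 0.789, -0.615, 0.0]
force: [-1.8, -0.3, 5.1]
grip_width: 0.0295
```

The eyepiece is touching the floor. Releasing and retreating.

```bash
python3 -m pendant '[[0,0,0,0,135],[0,0,0,0,135],[0,0,0,0,135],[0,0,0,0,135],[0,0,0,0,135],[0,0,-0.02,0,135],[0,0,-0.05,0,135],[0,0,-0.1,0,135],[0,0,-0.16,0,135],[0,0,-0.17,0,135],[0,0,-0.17,0,135],[0.06,0.06,-0.17,0,135],[0.1,0.1,-0.17,0,135],[0.1,0.1,-0.17,0,135],[0.1,0.1,-0.17,0,135],[0.1,0.1,-0.17,0,135]]' 25
python3 - <<'E'
from h import *
s=robot.read_state();print(s['tool_pos'],s['ee_rot'],s['grip_width'])
w=robot.grab_frame('wrist')[:,:,::-1]; d=robot.grab_frame('side')[:,:,::-1]
cv2.imwrite('pics/w9.png',w)
cv2.imwrite('pics/s9.png',cv2.resize(np.ascontiguousarray(d[180:320,230:400]),None,fx=4,fy=4))
cv2.imwrite('pics/o9.png',cv2.resize(np.ascontiguousarray(robot.grab_frame('scene')[140:260,310:460,::-1]),None,fx=4,fy=4))
E
```

```text
time_s: 17.48
tool_pos: [0.4635, -0.0237, 0.2251]
ee_rot: [-0.0, 0.789, -0.615, -0.001]
force: [0.2, -0.0, -0.2]
grip_width: 0.0436
[ 0.46351302 -0.02371766  0.22505479] [-1.72669829e-04  7.88890549e-01 -6.14533455e-01 -5.51697462e-04] 0.04360278355608282
```

View pics/w9.png

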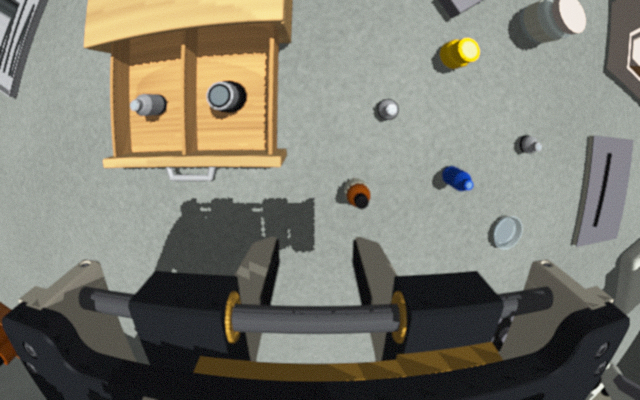

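View pics/s9.png

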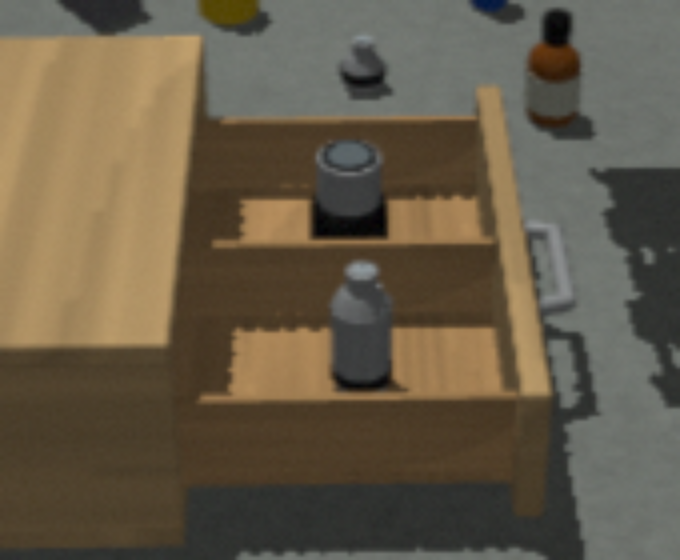

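View pics/o9.png

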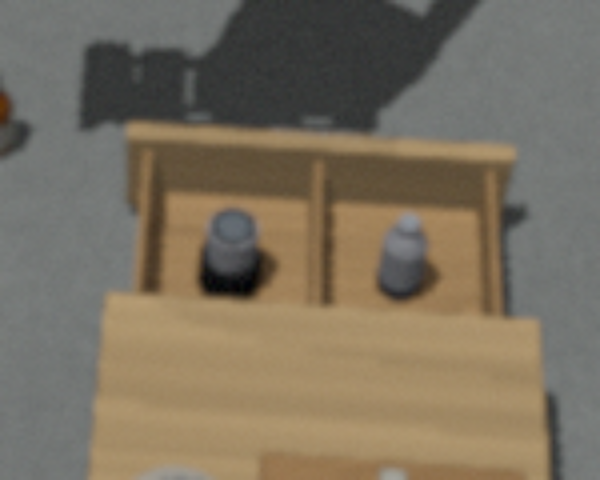

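All three views show both parts upright. The eyepiece is at wrist (226,96) in the right bay and the objective at (148,104) in the left. The arm is clear, so I'm handing in.

```bash
python3 -c "
from bench import robot
print(robot.close_job())"
```

```text
the job is handed in; nothing more can be done
None
```

The longest objective now stands in the left compartment of the drawer and the eyepiece in the right. I let go of both and handed the job in after about 17.5 s; no verdict is reported.

- **Final views:** the wrist, side and scene pictures all show both parts upright on the drawer floor. The gripper is empty and clear of everything.
- **Contact and grip:** I lowered each part until the wrist force showed it touching the floor, about 4–5 N upward at the end. The grip widths of 25.7 mm and 29.4 mm fit the 26 mm and 30 mm barrels.
- **Neighbouring parts:** the blue and yellow look-alikes and the other loose parts in view appear untouched.
- **Disagreements:** the first two-camera estimates of the objective differed by up to about 5 mm. The wrist view settled this before I gripped it. One drawer-corner reading was off because I had picked the wrong image point, so I left it out.

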